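Set the bevel pointer and hold the plate flap to it

ROBOT

A 6-joint arm with a two-finger parallel gripper is mounted at the origin on a cart in front of the work surface, level with it; the furniture and walls round the work are solid. World frame = base frame: x ahead of the robot, y to its left, z up, the work surface at z = 0. Lengths are in m, angles in rad, forces in N, time in s.
With the tool pointing down it reaches from about 0.4 to 0.825 m from the base axis. Payload 7 kg.
Tool frame: the origin (TCP) lies between the finger pads; the fingertips stand 8 mm ahead of it and the grasp point (between the pads) lies 11 mm behind it; z points along the fingers, y is the line along which they close (so a half turn about z gives the same grasp; the last joint's range is limited). The gripper opens to 88 mm and grips with 3 to 60 N. Pads are 19 mm wide; open, the fingers measure 130 mm over their backs; the gripper's body (78 mm by 193 mm) begins 47 mm behind the grasp point.
Start: joints at [-1, 0.359, 0.012, 0, -1.224, -0.288], TCP at [0.188, -0.648, 0.235] pointing down, gripper open.
Joint ranges: [-3.07, 3.07], [-1.43, 2.12], [-1.02, 1.25], [-3.03, 1.67], [-3.05, -0], [-3.03, 3.03]. Speed limits (rad/s): [2.39, 2.39, 3.01, 3.14, 3.14, 3.14].

INTERFACE

Orientations are given as a rotation vector (axis times angle).
In Python, from cell import manip gives the robot as it stands.
- The arm moves only by the shell command python3 -m crank 'ROWS' [OPENING] [FORCE]. ROWS is JSON, one flat list of numbers, 4 for each row, row after row: the shift along the tool's x, y, z in cm, then the turn about the tool's z in degrees. A call has 1 to 8 rows; each row is the pose to reach, as a shift and turn from the pose commanded when the call began, along the tool's axes at that moment; what a row does not reach only later rows make up. A row lasts 1/12 s, in which the tool goes at most 41.7 mm and 7.16 degrees, less where a joint would pass 70% of its speed; a pose out of reach is approached as far as the arm can. A call with a gripper value outside its range is refused whole. OPENING is the closure, from -1 (fully open) to 1 (shut), set as the call begins (- or left out, the last holds). The fingers move at their own pace and stop on an object; FORCE is the grip in N (left out, the last holds). Time passes only in rows, so rows that repeat a pose let the fingers close. It gives the time, the measured TCP pose, the force, the opening and the grip force at its end, in the units of the state.
- manip.get_obs(): the state, without advancing time (a new reading comes with each control period).
- manip.get_image(name): name is "side" or "top"; returns the picture (480x640x3 uint8, red, green, blue); there is no depth.
- manip.camera_params(name): a dict with "vertical_fov" (degrees; the focal length in pixels is half the picture's height over the tangent of half this angle, whatever the lens; pixels are square), "cx", "cy" (the principal point, pixels), "R" (3x3) and "t" (3): a world point X has camera coordinates R X + t. Camera axes: x right, y down, z forward; pixel columns grow to the right and rows downward; lengths in m; the calibration is good to about 2 mm. A picture is of the moment at which its call begins. camera_params takes no time and is no camera call.
- manip.hand_in(): hands the job in; it is judged then, once.
The state is a dict: "clock": time; "qpos": joint angles; "joint_vel": joint speeds; "tau": joint torques, N m; "tcp_pos": TCP position; "eef_rot": TCP orientation; "wrist_force": force on the tool from outside, world axes, zero at the start; "ft_torque": the same for the moment, N m; "finger_gap": opening from 0.0 (shut) to 1.0 (fully open); "finger_force": force on a finger pad.
Only numpy, scipy, OpenCV 4.12 (cv2) and the standard library are available. Lean on these libraries where they do the work, as an engineer would, in place of code of your own. Each camera call takes 0.05 s, during which the arm holds its last target. There are 200 camera calls.

TASK

On the blue tacking fixture, first turn the black knob, with the flap still lying down, until its white line points at the yellow mark on the dial; the geared red pointer on the white quadrant then shows the wanted bevel angle, so leave the knob there. Then lift the hinged flap, which carries the steel plate, by its black bow handle until the flap is in line with the red pointer, and finish while holding it still at that angle with the gripper, because it falls as soon as it is let go. Leave the tape measure, the blue tin and the red magnetic square where they are.

Things in the scene. Friction and masses are not known exactly. Their poses are not given: they have to be found in the camera images.
- fixture: blue fixture fixed to the table, base 240 x 250 x 12 mm (x -120..120, y -115..135), origin on the table top. x (yaw about 0) points away from the robot along the flap's hinge, y left. Hinge line at y +30, z 40 mm. Behind the flap at x +112 an upright white quadrant, radius 172 mm, tick every 10 degrees, 0 = level to the right. Grey housing 84 x 84 mm under the knob, top at 40 mm
- dial_knob (a joint): angle (rad) of the black bar knob about the vertical; 0 = its white line points along the fixture's +x, growing counter-clockwise seen from above; range 0 to 2.2. Stays where it is left (friction 0.05 N m). The red pointer is geared to it: pointer angle = 0.6 x knob angle
- dial_mark (a joint): angle (rad) of the yellow mark on the dial ring, same zero and direction as dial_knob; stiff, does not move; always 0.5 to 1.35 rad counter-clockwise of the knob's start
- flap (a joint): angle (rad) of the flap: 0 = lying down level, to the right of its hinge; grows as it rises (right edge goes up and over to the left), to 1.4. Falls by its own weight, flap with plate 0.3 to 0.65 kg in all
- angle_pointer (a joint): angle (rad) of the red pointer about the same hinge line, same zero and direction as flap; moved only by the knob. Always ends between 0.66 and 0.96 when the knob is at the mark
- knob_grip (a point): on the knob's axis at the height to grip it, 68 mm above the table (fixture x -60, y +85 mm). The grip is an upright bar 46 long x 14 wide, its top 79.5 mm above the table, on a round skirt of radius 26 mm whose top is 50.5 mm above the table. The bar lies along the point's x axis
- knob_line (a point): end of the white line, on the bar's top edge 23.5 mm from the knob's axis; its x axis is the direction in which the line points
- yellow_mark (a point): middle of the yellow mark (13 x 8 mm) on the dark dial ring of radius 41 mm, 34.5 mm from the knob's axis, 44.5 mm above the table; its x axis points from the knob's axis to the mark
- handle (a point): middle of the black bow handle's round bar: diameter 12 mm, along the fixture's x, 74 mm clear between its two posts, bar centre 49 mm above the flap's mid-plane and 100 mm from the hinge line; at fixture x -40, y -70, z 89 mm while the flap lies down. The bar can turn in the fingers
- flap_edge (a point): far right corner of the flap, 130 mm from the hinge line, in the flap's mid-plane (bright aluminium flap 182 x 118 x 8 mm, the plane passes through the hinge axis, the end next to the quadrant is black); its -y axis points from the hinge along the flap
- pointer_tip (a point): tip of the red pointer, 165 mm from the hinge line; its -y axis points from the hinge along the pointer. The flap is in line when the two -y axes agree
- tape_measure: yellow tape measure, 36 x 84 x 65 mm, standing loose on the table right of the fixture; origin under its centre
- gel_tin: blue round tin with a white and brown lid, 68 mm across, 48 high, loose, left of the fixture; origin under its centre
- mag_square: flat red magnetic square, 88 x 110 x 16 mm, loose, left of the fixture; origin under its centre

How it is judged:
On the way, in this order (a step that is already met when the one before it is completed fails the run):
1. the knob's white line points at the yellow mark while the flap still lies down (angle between the x axis of knob_line and the x axis of yellow_mark, either way round below 0.09 rad and value of joint flap below 0.12 rad), for 0.3 s.
2. the flap is in line with the red pointer, held by the fingers, the knob still at its mark (angle between the x axis of knob_line and the x axis of yellow_mark, either way round below 0.09 rad and angle between the y axis of flap_edge and the y axis of pointer_tip, either way round below 0.07 rad and contact force between the fingers and flap above 1 N and value of joint flap above 0.4 rad), for 0.3 s.
At the end, for the whole second after the job is handed in: The robot is still holding the flap (fingers push on it with more than 1 N, nothing else carries it), the flap is still (under 0.05 rad/s) and within 0.07 rad (4 degrees) of the red pointer, and the knob's white line is within 0.09 rad (5 degrees) of the yellow mark (all of step 2 and velocity of joint flap between -0.05 and 0.05 rad/s); the arm keeps its last pose, push and grip.
It fails at once if the yellow tape measure is moved more than 25 mm or props the flap (distance of tape_measure from where it was at the start of the episode above 0.025 m or contact force between tape_measure and flap above 0.3 N).
It fails at once if the blue tin of gel is moved more than 25 mm or props the flap (distance of gel_tin from where it was at the start of the episode above 0.025 m or contact force between gel_tin and flap above 0.3 N).
It fails at once if the red magnetic square is moved more than 25 mm or props the flap (distance of mag_square from where it was at the start of the episode above 0.025 m or contact force between mag_square and flap above 0.3 N).
It also fails if it takes over 51 s, if anything falls off the work surface, if the arm or the gripper's body presses on something with over 40 N, if the wrist force passes 120 N, or if a joint passes its speed limit or range.

## Working session

There is one attempt and no reset: what is moved stays moved. The work goes in short steps, Python scripts to look and compute and a shell command to move; the robot and the scene stay as the last step left them, time stands still between calls to the robot, and variables do not carry over. Pictures are saved under pics/ and viewed, at most 10 in all, crops included, and the job is handed in when it is done.

```bash
ls; mkdir -p pics
python3 - <<'E'
from cell import manip
import cv2
for n in("top","side"):
    im=manip.get_image(n); cv2.imwrite(f"pics/{n}0.png",im[:,:,::-1]); print(n,manip.camera_params(n))
o=manip.get_obs(); print(o)
E
```

```text
pics
top {'vertical_fov': 48.45879418376448, 'cx': 316.55107139790795, 'cy': 243.6457873418737, 'R': array([[-0.0260463 , -0.99914942,  0.03196918],
       [-0.98444992,  0.02007928, -0.17451411],
       [ 0.17372375, -0.03601751, -0.98413556]]), 't': array([0.04824671, 0.59085787, 0.93198393])}
side {'vertical_fov': 47.52109617132066, 'cx': 326.88176452806624, 'cy': 234.47878149175537, 'R': array([[ 0.98408169, -0.17725036, -0.01286587],
       [-0.10608722, -0.52782043, -0.84270463],
       [ 0.14257882,  0.8306551 , -0.53822243]]), 't': array([-0.59579029,  0.18169974,  0.94285882])}
{'clock': 0.1, 'qpos': array([-9.99914425e-01,  3.59313063e-01,  1.11743063e-02, -2.77652908e-04,
       -1.22406479e+00, -2.88098970e-01]), 'joint_vel': array([ 0.00056147, -0.00276386,  0.00179454,  0.00162612, -0.00185584,
        0.00133216]), 'tau': array([-1.09049433e-03, -5.84160948e+01,  2.93750453e+01,  7.01544866e+00,
        1.02289821e-02, -1.69371827e-05]), 'tcp_pos': array([ 0.18820517, -0.64781734,  0.23373371]), 'eef_rot': array([ 4.42519610e-01, -3.10991731e+00, -2.18020809e-03]), 'wrist_force': array([ 0.13401852, -0.20098639, -0.53141242]), 'ft_torque': array([ 0.01721036, -0.00548545,  0.04865393]), 'finger_force': 0.0, 'finger_gap': 1.0040677897657422}
```

View pics/top0.png

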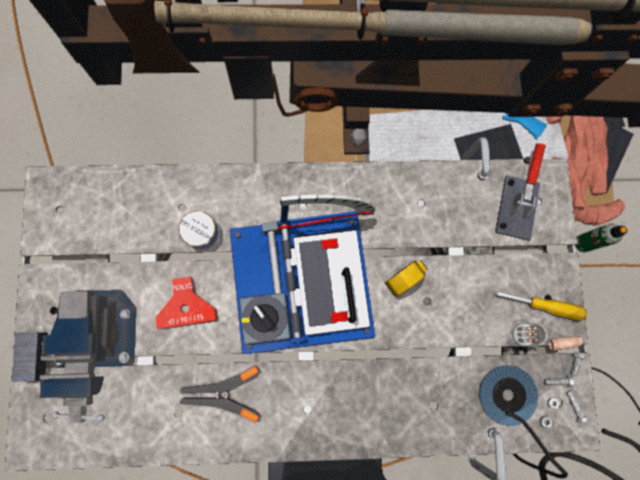

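View pics/side0.png

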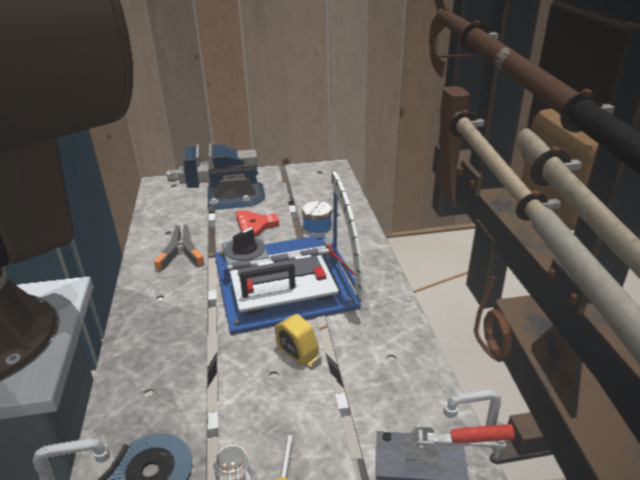

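Run:
```python
import cv2,numpy as np
im=cv2.imread("pics/top0.png")
a=cv2.resize(im[185:360,225:385],(480,525),interpolation=cv2.INTER_CUBIC)
b=cv2.resize(im[290:350,235:293],None,fx=5.5,fy=5.5,interpolation=cv2.INTER_CUBIC)
c=np.zeros((525,800,3),np.uint8); c[:,:480]=a; c[:330,480:480+319]=b
cv2.imwrite("pics/c0.png",c)
```

```text
(no output)
```

View pics/c0.png

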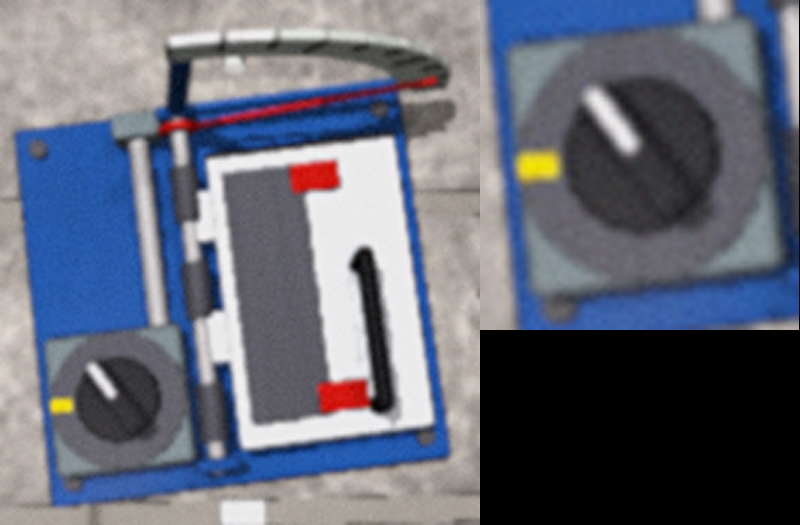

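```bash
cat > h.py <<'E'
from cell import manip
import numpy as np
from scipy.optimize import least_squares
def proj(n,X):
    p=manip.camera_params(n); f=240/np.tan(np.radians(p["vertical_fov"]/2))
    c=np.atleast_2d(X)@np.array(p["R"]).T+p["t"]
    return c[:,:2]/c[:,2:]*f+[p["cx"],p["cy"]]
def back(n,uv,z):
    return least_squares(lambda q:(proj(n,[q[0],q[1],z])-uv).ravel(),[.6,0.]).x
def fix(s,P):
    P=np.atleast_2d(P).astype(float)/1000; c,d=np.cos(s[2]),np.sin(s[2])
    return np.c_[s[0]+c*P[:,0]-d*P[:,1],s[1]+d*P[:,0]+c*P[:,1],P[:,2]]
E
cat > m.py <<'E'
from h import *
P=[[120,135,12],[-120,135,12],[-120,-115,12],[120,-115,12],[-3,-70,92],[-77,-70,92],[-60,85,44]]
U=np.array([[230,229],[242.3,353.3],[375,337.3],[358.3,212.7],[345.7,271],[352,319],[265,318.4]])
r=least_squares(lambda s:(proj("top",fix(s,P))-U).ravel(),[.55,.05,0]); s=r.x
print("fixture",s); print(np.round(r.fun.reshape(-1,2),1))
np.save("s.npy",s)
k=fix(s,[-60,85,68])[0]; h=fix(s,[-40,-70,89])[0]; print("knob",k,"handle",h)
o=back("top",[255.2,306.7],.0795); i=back("top",[262.5,316.9],.0795); y=back("top",[245.5,320.4],.0445)
a=lambda v:np.arctan2(v[1],v[0])-s[2]
print("line",a(o-i),a(o-k[:2]),np.linalg.norm(o-k[:2]),"mark",a(y-k[:2]),np.linalg.norm(y-k[:2]))
from scipy.spatial.transform import Rotation as R
ob=manip.get_obs();M=R.from_rotvec(ob["eef_rot"]).as_matrix();print(M,ob["tcp_pos"])
print("tool y yaw",np.degrees(np.arctan2(M[1,1],M[0,1])))
E
python3 m.py
```

```text
fixture [0.52657332 0.05382872 0.09692594]
[[-0.8 -1.2]
 [-0.7  1.3]
 [ 0.4  0.4]
 [-0.3  0.5]
 [ 1.4  2.5]
 [ 0.8 -3.2]
 [-0.9 -0.4]]
knob [0.45862913 0.13262331 0.068     ] handle [ 0.49353526 -0.01971369  0.089     ]
line 0.5129441770708711 0.5140727267769534 0.02267762072248302 mark 1.57762280851695 0.0335852399412981
[[-9.60308973e-01 -2.78937958e-01 -5.40695299e-04]
 [-2.78938441e-01  9.60308070e-01  1.32516246e-03]
 [ 1.49595950e-04  1.42338610e-03 -9.99998976e-01]] [ 0.18820517 -0.64781734  0.23373371]
tool y yaw 106.19684578616548
```

```bash
cat > go.py <<'E'
import sys
from h import *
from scipy.spatial.transform import Rotation as R
ob=manip.get_obs();M=R.from_rotvec(ob["eef_rot"]).as_matrix()
yaw=np.degrees(np.arctan2(M[1,1],M[0,1]))
print("clock",ob["clock"],"tcp",ob["tcp_pos"].round(4),"yaw",yaw.round(2),"gap",ob["finger_gap"],"ff",ob["finger_force"],"wf",ob["wrist_force"].round(1),"q",ob["qpos"].round(2))
if len(sys.argv)>1:
    x,y,z,w=map(float,sys.argv[1:])
    print("rel cm",(M.T@([x,y,z]-ob["tcp_pos"])*100).round(2),"turn",round((yaw-w+180)%360-180,2))
E
python3 -m crank '[-32,26.9,0,-18.7,-32,26.9,0,-18.7,-32,26.9,0,-18.7,-32,26.9,0,-18.7,-32,26.9,0,-18.7,-32,26.9,0,-18.7,-32,26.9,0,-18.7,-32,26.9,0,-18.7]' -1 20; python3 go.py .4586 .1326 .13 124.9
```

```text
clock: 0.77
tcp_pos: [0.374, -0.3691, 0.2345]
eef_rot: [0.942, -2.997, -0.0]
wrist_force: [1.5, 0.2, 0.2]
finger_gap: 1.0
finger_force: 0.0
clock 0.7667 tcp [ 0.374  -0.3691  0.2345] yaw 124.89 gap 1.0003325223855544 ff 0.0 wf [1.5 0.2 0.2] q [-0.41  0.11 -0.32 -0.   -1.14 -0.56]
rel cm [-35.64  36.3   10.45] turn -0.01
```

```bash
python3 -m crank '[-35.6,36.3,0,0,-35.6,36.3,0,0,-35.6,36.3,0,0,-35.6,36.3,0,0,-35.6,36.3,0,0,-35.6,36.3,0,0,-35.6,36.3,0,0,-35.6,36.3,0,0]'; python3 -m crank '[0,0,0,0]' ; python3 go.py .4586 .1326 .13 124.9
```

```text
clock: 1.43
tcp_pos: [0.4283, -0.0403, 0.2347]
eef_rot: [-0.942, 2.996, 0.0]
wrist_force: [2.0, -0.2, -0.5]
finger_gap: 1.001
finger_force: 0.0
clock: 1.52
tcp_pos: [0.4298, -0.0367, 0.2348]
eef_rot: [-0.95, 2.993, 0.001]
wrist_force: [-0.6, -0.4, -0.4]
finger_gap: 1.002
finger_force: 0.0
clock 1.5167 tcp [ 0.4298 -0.0367  0.2348] yaw 125.24 gap 1.0021846445982985 ff 0.0 wf [-0.6 -0.4 -0.4] q [ 0.38 -0.06 -0.49 -0.   -1.14 -1.33]
rel cm [-12.1   12.16  10.5 ] turn 0.34
```

```bash
python3 -m crank '[-12.1,12.2,0,0.3,-12.1,12.2,0,0.3,-12.1,12.2,0,0.3,-12.1,12.2,0,0.3,-12.1,12.2,0,0.3,-12.1,12.2,10.5,0.3,-12.1,12.2,10.5,0.3,-12.1,12.2,10.5,0.3]'; python3 -m crank '[0,0,0,0,0,0,0,0]' >/dev/null; python3 go.py .4586 .1326 .062 124.9
python3 - <<'E'
from h import *
import cv2
a=manip.get_image("side")[200:300,190:350];b=manip.get_image("top")[250:350,200:360]
cv2.imwrite("pics/k1.png",cv2.resize(np.vstack([a,b])[:,:,::-1],None,fx=3,fy=3,interpolation=cv2.INTER_CUBIC))
E
```

```text
clock: 2.18
tcp_pos: [0.456, 0.1263, 0.1257]
eef_rot: [0.933, -2.996, 0.0]
wrist_force: [0.4, -0.6, -1.2]
finger_gap: 0.997
finger_force: 0.0
clock 2.35 tcp [0.4578 0.1265 0.1291] yaw 124.62 gap 1.001662649812791 ff 0.0 wf [0.1 1.2 0.2] q [ 0.69  0.13 -0.56  0.   -0.88 -1.65]
rel cm [-0.43  0.46  6.71] turn -0.28
```

View pics/k1.png

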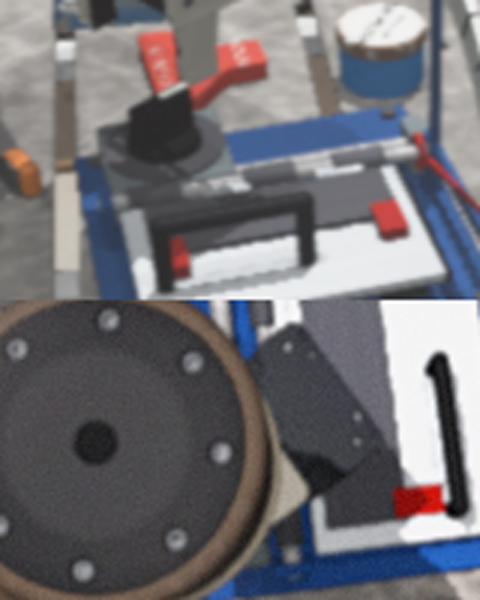

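```bash
python3 -m crank '[-0.4,0.5,2,-0.3,-0.4,0.5,4,-0.3,-0.4,0.5,5.5,-0.3,-0.4,0.5,6.7,-0.3,-0.4,0.5,6.7,-0.3]'; python3 -m crank '[0,0,0,0,0,0,0,0,0,0,0,0,0,0,0,0,0,0,0,0,0,0,0,0,0,0,0,0]' 1 25; python3 go.py .4586 .1326 .062 124.9
```

```text
clock: 2.87
tcp_pos: [0.4587, 0.1334, 0.0624]
eef_rot: [0.942, -2.997, -0.0]
wrist_force: [-0.7, -0.7, -0.1]
finger_gap: 1.0
finger_force: 0.0
clock: 3.45
tcp_pos: [0.4587, 0.1335, 0.0628]
eef_rot: [-0.942, 2.997, 0.0]
wrist_force: [0.2, 0.1, -0.0]
finger_gap: 0.531
finger_force: 0.0
clock 3.45 tcp [0.4587 0.1335 0.0628] yaw 124.9 gap 0.531288941720758 ff 0.0 wf [ 0.2  0.1 -0. ] q [ 0.7   0.23 -0.63 -0.   -0.71 -1.66]
rel cm [ 0.06 -0.07  0.08] turn 0.0
```

```bash
python3 -m crank '[0,0,0,0,0,0,0,0,0,0,0,0,0,0,0,0,0,0,0,0,0,0,0,0,0,0,0,0]' 1 25;python3 -m crank '[0,0,0,0,0,0,0,0,0,0,0,0]' ; python3 go.py .4586 .1326 .062 124.9
```

```text
clock: 4.03
tcp_pos: [0.459, 0.1325, 0.0626]
eef_rot: [0.942, -2.997, 0.002]
wrist_force: [4.8, -6.6, -0.6]
finger_gap: 0.154
finger_force: 25.0
clock: 4.28
tcp_pos: [0.4589, 0.1325, 0.0625]
eef_rot: [0.942, -2.997, 0.002]
wrist_force: [5.2, -5.1, -1.3]
finger_gap: 0.159
finger_force: 25.0
clock 4.2833 tcp [0.4589 0.1325 0.0625] yaw 124.91 gap 0.1590513866696124 ff 24.975683391094208 wf [ 5.2 -5.1 -1.3] q [ 0.7   0.23 -0.64  0.   -0.71 -1.66]
rel cm [0.02 0.03 0.05] turn 0.01
```

```bash
python3 -m crank '[0,-0.05,0,-5,0,-0.05,0,-10,0,-0.05,0,-15,0,-0.05,0,-20,0,-0.05,0,-25,0,-0.05,0,-30,0,-0.05,0,-30,0,-0.05,0,-30]';python3 -m crank '[0,0,0,-5,0,0,0,-10,0,0,0,-15,0,0,0,-20,0,0,0,-25,0,0,0,-31,0,0,0,-31,0,0,0,-31]'; python3 go.py .4586 .1326 .062 185.9
```

```text
clock: 4.95
tcp_pos: [0.4601, 0.1316, 0.0626]
eef_rot: [1.687, -2.65, 0.004]
wrist_force: [12.1, -12.0, -5.3]
finger_gap: 0.156
finger_force: 25.0
clock: 5.62
tcp_pos: [0.4616, 0.1315, 0.0627]
eef_rot: [-2.334, 2.102, -0.006]
wrist_force: [20.4, -16.0, -12.3]
finger_gap: 0.156
finger_force: 25.0
clock 5.6167 tcp [0.4616 0.1315 0.0627] yaw -174.0 gap 0.15610827324367255 ff 24.96774673461914 wf [ 20.4 -16.  -12.3] q [ 0.69  0.23 -0.63  0.01 -0.71 -0.59]
rel cm [-0.14  0.29  0.06] turn 0.1
```

```bash
python3 -m crank '[-0.2,0.2,0,0,-0.2,0.2,0,0,-0.2,0.2,0,0]';python3 -m crank '[0,0,0,0,0,0,0,0,0,0,0,0,0,0,0,0,0,0,0,0,0,0,0,0,0,0,0,0,0,0,0,0]' -1; python3 go.py .46 0 .2 185.9
```

```text
clock: 5.87
tcp_pos: [0.4612, 0.1334, 0.0631]
eef_rot: [-2.333, 2.1, -0.009]
wrist_force: [31.1, -22.6, -16.5]
finger_gap: 0.154
finger_force: 24.9
clock: 6.53
tcp_pos: [0.4566, 0.1349, 0.0626]
eef_rot: [2.333, -2.104, -0.0]
wrist_force: [-0.2, 0.3, -0.3]
finger_gap: 0.703
finger_force: 0.0
clock 6.5333 tcp [0.4566 0.1349 0.0626] yaw -174.08 gap 0.7029434716423045 ff 0.0 wf [-0.2  0.3 -0.3] q [ 0.7   0.23 -0.64 -0.   -0.71 -0.6 ]
rel cm [ 13.45   1.05 -13.74] turn 0.02
```

```bash
python3 -m crank '[0,0,-4,0,0,0,-8,0,0,0,-12,0,4,0,-13.7,0,8,0,-13.7,0,12,0,-13.7,0,16,0,-13.7,0,20,0,-13.7,0]';python3 -m crank '[0,0,0,0,4,0,0,0,8,0,0,0,8,0,0,0,8,0,0,0]' -1; python3 go.py
python3 - <<'E'
from h import *
import cv2
b=manip.get_image("top")[:,:,::-1];cv2.imwrite("pics/t2.png",b);a=manip.get_image("side")[:,:,::-1]
cv2.imwrite("pics/s2.png",a)
c=np.zeros((600,800,3),np.uint8)
c[:480,:464]=cv2.resize(b[290:350,235:293],None,fx=8,fy=8,interpolation=cv2.INTER_CUBIC)
c[:240,464:784]=cv2.resize(a[215:275,210:290],None,fx=4,fy=4,interpolation=cv2.INTER_CUBIC)
c[240:540,464:784]=cv2.resize(a[170:320,210:370],None,fx=2,fy=2,interpolation=cv2.INTER_CUBIC)
cv2.imwrite("pics/c2.png",c)
E
```

```text
clock: 7.2
tcp_pos: [0.4771, -0.0657, 0.2001]
eef_rot: [-2.333, 2.102, -0.001]
wrist_force: [1.2, -0.3, -0.1]
finger_gap: 1.0
finger_force: 0.0
clock: 7.62
tcp_pos: [0.4851, -0.1455, 0.1991]
eef_rot: [2.328, -2.108, -0.001]
wrist_force: [0.0, 0.0, 0.1]
finger_gap: 1.0
finger_force: 0.0
clock 7.6167 tcp [ 0.4851 -0.1455  0.1991] yaw -174.32 gap 1.00014301449968 ff 0.0 wf [0.  0.  0.1] q [ 0.1   0.11 -0.4  -0.   -1.06  0.  ]
```

View pics/c2.png

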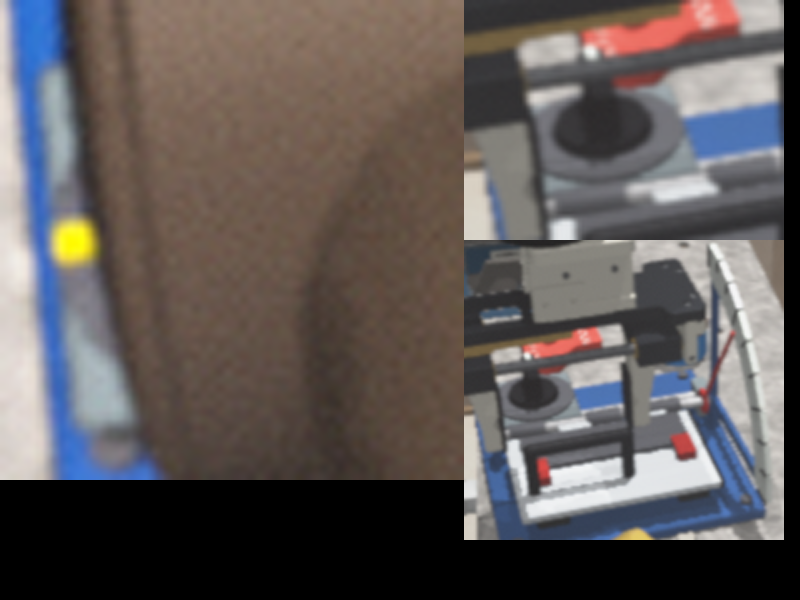

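```bash
python3 -m crank '[4,0,-2,7,8,0,-2,14,12,0,-2,21,16,0,-2,28,20,0,-2,35,20,0,-2,42,20,0,-2,49,20,0,-2,56]';python3 -m crank '[0,0,0,7,0,0,0,14,0,0,0,21,0,0,0,28,0,0,0,34,0,0,0,34,0,0,0,34]'; python3 go.py
python3 - <<'E'
from h import *
import cv2
b=manip.get_image("top")[:,:,::-1];cv2.imwrite("pics/t3.png",b)
c=np.zeros((480,800,3),np.uint8)
c[:,:464]=cv2.resize(b[290:350,235:293],None,fx=8,fy=8,interpolation=cv2.INTER_CUBIC)
c[:480,464:794]=cv2.resize(b[190:350,270:380],None,fx=3,fy=3,interpolation=cv2.INTER_CUBIC)
cv2.imwrite("pics/c3.png",c)
E
```

```text
clock: 8.38
tcp_pos: [0.5064, -0.342, 0.2191]
eef_rot: [1.064, -2.956, -0.001]
wrist_force: [0.0, -0.2, -0.2]
finger_gap: 1.002
finger_force: 0.0
clock: 8.97
tcp_pos: [0.5067, -0.3414, 0.2197]
eef_rot: [-0.17, 3.137, 0.0]
wrist_force: [0.7, -0.1, 0.6]
finger_gap: 1.002
finger_force: 0.0
clock 8.9667 tcp [ 0.5067 -0.3414  0.2197] yaw 96.21 gap 1.0017868385480901 ff 0.0 wf [ 0.7 -0.1  0.6] q [-0.27  0.26 -0.16 -0.   -1.15 -1.19]
```

View pics/c3.png

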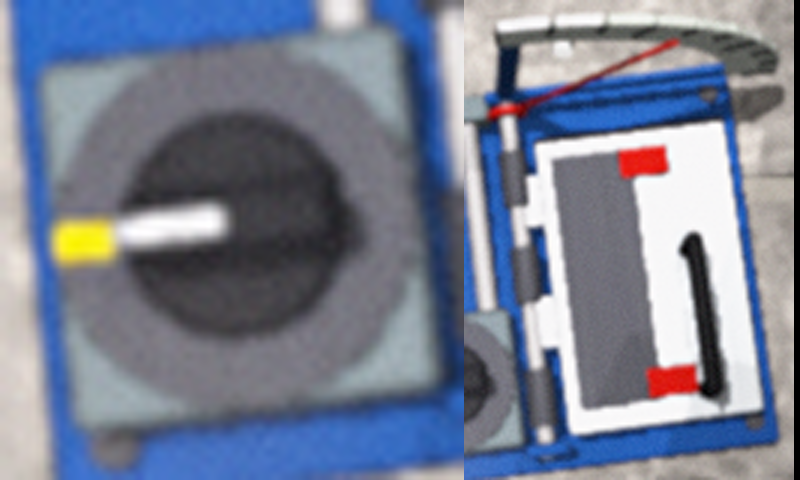

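```bash
python3 - <<'E'
from h import *
s=np.load("s.npy"); k=fix(s,[-60,85,68])[0][:2]
a=lambda v:np.arctan2(v[1],v[0])-s[2]
B=lambda u,z:back("top",u,z)
o=B([249.75,319],.0795);i=B([263.25,317.5],.0795);y=B([245.5,320.25],.0445);c=B([264.75,317.75],.0435)
print("k",k,"c",c,"line",a(o-i),a(o-k),a(o-c),np.linalg.norm(o-c),"mark",a(y-k),a(y-c),np.linalg.norm(y-c))
print("handle",B([348.8,295],.09),B([345.3,271],.09),B([352.3,319.3],.09),fix(s,[-40,-70,89]))
# pointer angle from tip
for xx in (100,106,112):
  f=lambda t:(proj("top",fix(s,[xx,30-165*np.cos(t[0]),40+165*np.sin(t[0])]))-[340.7,204.3]).ravel()
  r=least_squares(f,[.9]);print(xx,"ptr",r.x,r.fun)
E
python3 go.py .4935 -.0197 .2 95.5
```

```text
k [0.45862913 0.13262331] c [0.4590643  0.13144835] line 1.5592016738069447 1.5831181374083925 1.595838718249488 0.023936262262091414 mark 1.5696865021159814 1.5789120423806537 0.03477046830403359
handle [ 0.49293014 -0.01795011] [ 0.5351511  -0.01333074] [ 0.45083652 -0.02247989] [[ 0.49353526 -0.01971369  0.089     ]]
100 ptr [0.95172486] [-0.08120399  1.20527429]
106 ptr [0.94212725] [ 0.17534309 -2.28639636]
112 ptr [0.93154628] [ 0.49879639 -5.75319426]
clock 9.0167 tcp [ 0.5066 -0.3416  0.2197] yaw 96.21 gap 0.9956658506040348 ff 0.0 wf [-0.1  0.9 -0.7] q [-0.27  0.26 -0.16 -0.   -1.15 -1.19]
rel cm [-2.18 32.14  1.97] turn 0.71
```

```bash
python3 -m crank '[-2.2,4,0,0.7,-2.2,8,0,0.7,-2.2,12,0,0.7,-2.2,16,0,0.7,-2.2,20,0,0.7,-2.2,24,0,0.7,-2.2,28,0,0.7,-2.2,32.2,0,0.7]';python3 -m crank '[0,0,2,0,0,0,2,0,0,0,2,0]'; python3 go.py .4935 -.0187 .081 95.5
```

```text
clock: 9.68
tcp_pos: [0.4942, -0.0184, 0.2199]
eef_rot: [-0.148, 3.137, 0.0]
wrist_force: [1.2, 0.3, -0.3]
finger_gap: 1.001
finger_force: 0.0
clock: 9.93
tcp_pos: [0.4942, -0.02, 0.1992]
eef_rot: [0.149, -3.136, 0.001]
wrist_force: [-0.1, -1.3, 0.8]
finger_gap: 0.999
finger_force: 0.0
clock 9.9333 tcp [ 0.4942 -0.02    0.1992] yaw 95.43 gap 0.9986193842606083 ff 0.0 wf [-0.1 -1.3  0.8] q [ 0.36  0.09 -0.43  0.   -1.06 -1.83]
rel cm [ 0.03  0.15 11.82] turn -0.07
```

```bash
python3 -m crank '[0,0.1,3,0,0,0.1,6,0,0,0.1,9,0,0,0.1,11,0,0,0.1,11.8,0,0,0.1,11.8,0]';python3 -m crank '[0,0,0,0,0,0,0,0,0,0,0,0,0,0,0,0,0,0,0,0,0,0,0,0,0,0,0,0,0,0,0,0]' 1 30;python3 -m crank '[0,0,0,0,0,0,0,0,0,0,0,0,0,0,0,0,0,0,0,0,0,0,0,0,0,0,0,0,0,0,0,0]'; python3 go.py .4935 -.0187 .081 95.5
python3 - <<'E'
import numpy as np
p=.4556
for t in np.r_[np.arange(1,9)*.118]: print(t.round(3),((100-111.36*np.cos(p+t))/10).round(2),(-(111.36*np.sin(p+t)-49)/10).round(2))
E
```

```text
clock: 10.43
tcp_pos: [0.4941, -0.0209, 0.0804]
eef_rot: [0.141, -3.135, 0.002]
wrist_force: [0.7, 0.2, -0.2]
finger_gap: 1.001
finger_force: 0.0
clock: 11.1
tcp_pos: [0.4948, -0.0194, 0.0817]
eef_rot: [-0.143, 3.138, 0.0]
wrist_force: [-0.4, -0.6, 0.2]
finger_gap: 0.458
finger_force: 0.0
clock: 11.77
tcp_pos: [0.4947, -0.0184, 0.0815]
eef_rot: [-0.143, 3.138, 0.002]
wrist_force: [-1.8, 7.7, 0.7]
finger_gap: 0.127
finger_force: 30.0
clock 11.7667 tcp [ 0.4947 -0.0184  0.0815] yaw 95.21 gap 0.12665126367356866 ff 30.02107411623001 wf [-1.8  7.7  0.7] q [ 0.36  0.23 -0.58 -0.   -0.77 -1.84]
rel cm [ 0.13 -0.02  0.05] turn -0.29
0.118 0.65 -1.14
0.236 1.42 -2.2
0.354 2.32 -3.16
0.472 3.32 -4.01
0.59 4.42 -4.74
0.708 5.59 -5.33
0.826 6.82 -5.77
0.944 8.1 -6.07
```

```bash
python3 -m crank '[0,0.4,-0.6,0,0,0.75,-1.15,0,0,1.1,-1.7,0,0,1.5,-2.2,0,0,1.95,-2.7,0,0,2.4,-3.15,0,0,2.9,-3.6,0,0,3.4,-4,0]'; python3 go.py; python3 -m crank '[0,0.55,-0.4,0,0,1.1,-0.75,0,0,1.7,-1.05,0,0,2.3,-1.35,0,0,2.9,-1.6,0,0,3.5,-1.8,0,0,4.1,-1.95,0,0,4.78,-2.07,0]';python3 -m crank '[0,0,0,0,0,0,0,0,0,0,0,0]'; python3 go.py
python3 - <<'E'
from h import *
import cv2
b=manip.get_image("top")[:,:,::-1];cv2.imwrite("pics/t4.png",b);a=manip.get_image("side")[:,:,::-1]
cv2.imwrite("pics/s4.png",a)
c=np.zeros((600,800,3),np.uint8)
c[:480,:480]=cv2.resize(b[190:350,225:385],None,fx=3,fy=3,interpolation=cv2.INTER_CUBIC)
c[:560,480:800]=cv2.resize(a[140:364,240:368],None,fx=2.5,fy=2.5,interpolation=cv2.INTER_CUBIC)
cv2.imwrite("pics/c4.png",c)
E
```

```text
clock: 12.43
tcp_pos: [0.4915, 0.0136, 0.1228]
eef_rot: [0.143, -3.138, 0.003]
wrist_force: [0.6, -9.1, 4.3]
finger_gap: 0.126
finger_force: 30.0
clock 12.4333 tcp [0.4915 0.0136 0.1228] yaw 95.23 gap 0.12593477356998284 ff 29.985024333000183 wf [ 0.6 -9.1  4.3] q [ 0.43  0.17 -0.54  0.   -0.87 -1.91]
clock: 13.1
tcp_pos: [0.4872, 0.0614, 0.1438]
eef_rot: [-0.143, 3.138, -0.003]
wrist_force: [-0.4, -5.5, 6.3]
finger_gap: 0.124
finger_force: 30.0
clock: 13.35
tcp_pos: [0.4871, 0.0616, 0.1437]
eef_rot: [-0.144, 3.138, -0.002]
wrist_force: [-2.0, -4.5, 7.2]
finger_gap: 0.123
finger_force: 30.0
clock 13.35 tcp [0.4871 0.0616 0.1437] yaw 95.25 gap 0.12334407546238214 ff 30.024147033691406 wf [-2.  -4.5  7.2] q [ 0.53  0.14 -0.51  0.   -0.92 -2.01]
```

View pics/c4.png

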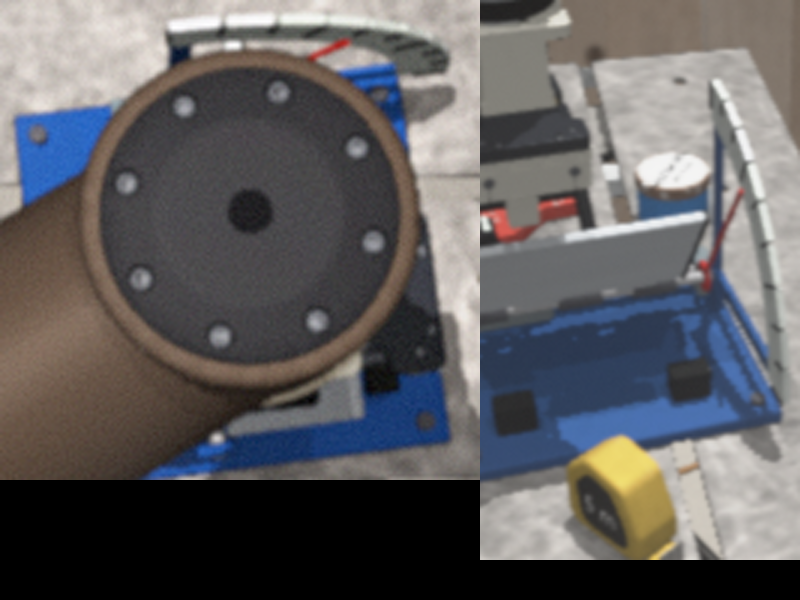

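Run:
```python
from h import *
s=np.load("s.npy")
def fit(n,u,R,x0):
  f=lambda q:(proj(n,fix(s,[q[1],30-R*np.cos(q[0])-0*q[0],40+R*np.sin(q[0])]))-u).ravel()
  r=least_squares(f,[.9,x0],x_scale=[.1,10]);return r.x.round(3),np.abs(r.fun).max().round(2)
print("flap",fit("side",[330,226],130,90)); print("ptr",fit("side",[344.4,216],165,105))
print("ptr top",fit("top",[340.8,204.2],165,105))
```

```text
flap (array([ 0.948, 85.304]), np.float64(0.0))
ptr (array([  0.949, 105.569]), np.float64(0.0))
ptr top (array([  0.947, 102.25 ]), np.float64(0.0))
```

Run:
```python
import cv2
a=cv2.imread("pics/s4.png")
cv2.imwrite("pics/c5.png",cv2.resize(a[190:280,275:375],None,fx=6.5,fy=6.5,interpolation=cv2.INTER_CUBIC))
```

```text
(no output)
```

View pics/c5.png

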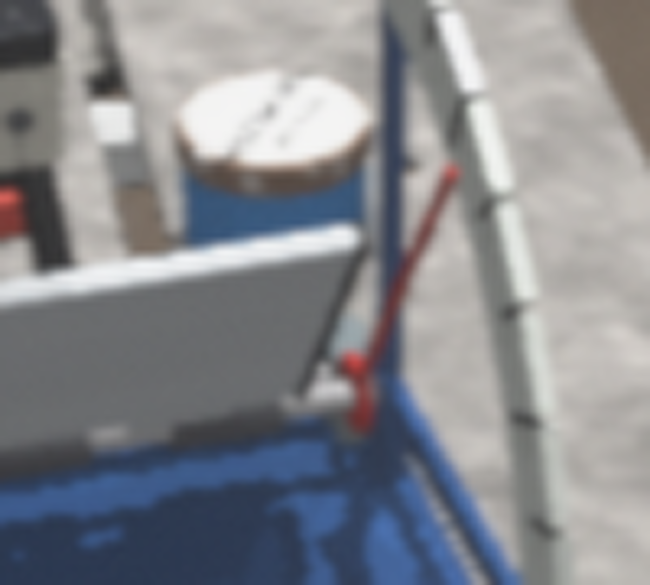

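```bash
python3 -m crank '[0,0,0,0,0,0,0,0,0,0,0,0,0,0,0,0,0,0,0,0,0,0,0,0]'; python3 -c "
from cell import manip
print(manip.hand_in())"
```

```text
clock: 13.95
tcp_pos: [0.4872, 0.0614, 0.1437]
eef_rot: [-0.143, 3.138, -0.002]
wrist_force: [-1.2, -4.1, 6.9]
finger_gap: 0.124
finger_force: 30.0
the job is handed in; nothing more can be done
None
```

I turned the knob to the yellow mark (within about 0.02 rad), and the gripper is holding the flap still in line with the red pointer, both measuring about 0.95 rad. I handed the job in at about 14 s; no verdict came back.

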